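Load the coin cassette and latch the laundry coin box

ROBOT

A 7-joint arm with a two-finger parallel gripper is mounted at the origin on the work surface. World frame = base frame: x ahead of the robot, y to its left, z up, the work surface at z = 0. Lengths are in m, angles in rad, forces in N, time in s.
With the tool pointing down it reaches from about 0.375 to 0.925 m from the base axis. Payload 3.1 kg.
Tool frame: the origin (TCP) lies at the very end of the fingers, on their centre line; the grasp point (between the pads) lies 19 mm behind it; z points along the fingers, y is the line along which they close (so a half turn about z gives the same grasp; the last joint's range is limited). The gripper opens to 85 mm and grips with 20 to 120 N. Pads are 22 mm wide; open, the fingers measure 114 mm over their backs; the gripper's body (76 mm by 85 mm) begins 54 mm behind the grasp point. The pads swing forward as they close: fully open they stand 13 mm farther back than shut.
Start: joints at [-1.346, 0.383, 0.044, 1.598, -0.018, 1.161, -0.05], TCP at [0.206, 0.616, 0.199] pointing down, gripper open.
Joint ranges: [-2.61, 2.61], [-0.41, 2.15], [-1.48, 1.57], [0, 2.5], [-1.57, 4.71], [0.05, 1.97], [-2.85, 2.85]. Speed limits (rad/s): [2.79, 2.79, 3.14, 3.14, 3.14, 3.14, 3.14].

INTERFACE

Orientations are given as a rotation vector (axis times angle).
In Python, from plant import r, read_camera, get_calibration, finder gives the robot as it stands. The module is installed in compiled form; this text tells all that it offers.
- The arm moves only by the tool servo_tool, never from a script. Its argument "moves" is a list of rows, each a list of 7 numbers: the shift along the world's x, y, z in units of 25 mm (1.0 is 25 mm), then the turn, a rotation vector about the world's x, y, z in units of 5 degrees (1.0 is 5 degrees), then the opening, from 0 (shut) to 1 (fully open). A call has 1 to 10 rows; each row is the pose to reach, as a shift and turn from the pose commanded when the call began; what a row does not reach only later rows make up. A row lasts 1/8 s, in which the tool goes at most 62.5 mm and 10.7 degrees, less where a joint would pass 70% of its speed; a pose out of reach is approached as far as the arm can. A call with a gripper value outside its range is refused whole. The fingers move at their own pace and stop on an object; "squeeze" is the grip in N (left out, the last holds). Time passes only in rows, so rows that repeat a pose let the fingers close. It gives the time, the measured TCP pose, the force, the opening and the grip force at its end, in the units of the state.
- r.get_state(): the state, without advancing time (a new reading comes with each control period).
- read_camera(name): name is "side" or "top" or "wrist"; returns the picture (384x512x3 uint8, red, green, blue); there is no depth.
- get_calibration(name): a dict with "intrinsics" (3x3 intrinsics, pixels), "rvec" (rotation vector, rad) and "tvec" (3), from world to camera coordinates, as OpenCV has them. Camera axes: x right, y down, z forward; pixel columns grow to the right and rows downward; lengths in m; the calibration is good to about 2 mm. The wrist camera is an equidistant fisheye: a pixel r from the principal point sees the ray r / f radians off the axis. A picture is of the moment at which its call begins: read the wrist's pose just before it. get_calibration takes no time and is no camera call; for the wrist camera it gives the pose at the moment of the call.
- r.sign_off(): hands the job in; it is judged then, once.
Trained networks look in the newest picture that a camera, given by its name, has taken for a name from the list of things; names that differ only in an ending like _2 or _b are one class to them, and where a whole thing is asked for, a point or a joint stands for the part that bears it (a point fixed in the world has none). Each returns a list of dicts, best first, with "confidence" (0 to 1); they miss things now and then, are a little off and sometimes report something else, mostly with a low value. They report only what shows in the picture. A call takes as long as a camera call. They do not tell look-alikes from the thing itself.
- finder.search_frame(target, camera): "at" ([x, y, z] in m, in world coordinates, good to about 4 mm: the middle of the surface that is visible of it).
- finder.outline_of(target, camera): "pixels" (384x512 bool, what is visible of it).
- finder.mark_of(target, camera): "at" ([x, y, z] in m, in world coordinates, good to about 4 mm: a listed point, or the origin of a listed thing).
The state is a dict: "t": time; "joint_positions": joint angles; "joint_vel": joint speeds; "joint_efforts": joint torques, N m; "eef_pos": TCP position; "tool_rot": TCP orientation; "force": force on the tool from outside, world axes, zero at the start; "wrist_torque": the same for the moment, N m; "width": opening from 0.0 (shut) to 1.0 (fully open); "grip_force": force on a finger pad.
Only numpy, scipy, OpenCV 4.12 (cv2) and the standard library are available. Lean on these libraries where they do the work, as an engineer would, in place of code of your own. Each camera call takes 0.05 s, during which the arm holds its last target. There are 200 camera calls.

TASK

Push the yellow coin cassette fully home into the coin box on the laundry counter, then swing the box's door shut and press it until its sprung bolt snaps in behind the red keeper and the door stays latched by itself. Press firmly but gently: do not slam the door or force either part, and leave the detergent bottle, the cup and the carton where they stand.

Things in the scene. Friction and masses are not known exactly. Their poses are not given: they have to be found in the camera images.
- coinbox: fixed grey coin box, 200 deep (x) x 240 wide (y) x 190 mm high; its blue top (z 180 to 190) is set back 20 mm. Origin: middle of the lower front edge; x points into the box (at yaw 0 away from the robot), y to the hinge side, z up; the front is the plane x = 0. The slot for the cassette is open to the front: y -57 to +78 mm, floor at z = 95 mm.
- cassette: loose yellow coin tray with a black rear block, 150 long (x) x 130 wide (y) x 72 mm high, 0.4 to 0.7 kg, in the slot with 2.5 mm play per side, pointing like the box. Origin: centre of its underside. It starts 25 to 55 mm out of the front and slides with 1 to 4 N up to a rigid stop: fully home, origin at x = 73 mm of the box, front 2 mm proud of the box. Shutting the door does not seat it.
- cassette_front (a point): point on the cassette's flat front face, centred in width, 55 mm above its underside (150 mm above the counter, 17 mm below the face's upper edge). Axes as the box. Push here towards +x of the box; over 25 N is forcing it.
- door (a joint): door angle in rad: 0 shut, grows as it opens towards the robot (clockwise from above), to 1.9. Starts at 1.4 to 1.75; stays where left by slight hinge friction, except that over the last 7 mm a soft rubber bumper pushes it out again (about 5 N at its free edge when shut). To latch, the door must go slightly past its final rest, which is between -0.015 and 0.015. Rigid stop at -0.03.
- hinge (a point): point on the door's vertical hinge axis, 100 mm above the counter; at (0, +100 mm) in the box frame. Axes turn with the door: shut, they are the box's. The white panel, 180 wide x 174 high x 12 mm, extends from here along the door's own -y, upper edge at z = 186 mm, outer face at x = -20 mm of the door frame.
- press_plate (a point): centre of the flat blue press plate (34 x 60 mm) on the door's outer face, at (-20, -112) mm of the door frame, 155 mm above the counter, 31 mm below the door's upper edge. Axes turn with the door; +x points into the door, the way to press. Pressing the bolt past the keeper takes some 10 to 15 N here; over 25 N is forcing it.
- bolt (a joint): travel in m of the brass spring bolt: 0 fully out (12 mm beyond the door's free edge, 14 mm thick in x, 18 mm high), up to 0.0115 pushed in. Its inner side has a 45 degree bevel, its outer side is square. Riding over the keeper it goes in by about 8 mm, from a door angle of roughly 0.09 to -0.005, then snaps out again.
- latch_case (a point): centre of the outer face of the dark latch case on the door: 45 wide x 44 high, 22 mm proud of the panel, 134 to 179 mm from the hinge along the door, 105 mm above the counter. Axes turn with the door. It carries the bolt.
- keeper_lip (a point): edge, towards the door, of the fixed red keeper's lip on the box front beside the door's free edge: lip 6 mm thick in x, its middle about 41 mm in front of the box front, 105 mm above the counter. It is set in or out by up to 2 mm, so the exact door angle at which the bolt snaps in differs each time and has to be felt.
- detergent: blue detergent bottle, 72 mm diameter, about 200 mm high, standing beside the box on the keeper side; origin: centre of its underside. Leave alone.
- token_cup: white cup, 72 mm diameter, 85 mm high, standing in front of the box towards the keeper side; origin: centre of its underside. Leave alone.
- carton: brown carton 70 x 110 x 130 mm standing beside the box on the hinge side; origin: centre of its underside. Leave alone.
There are look-alikes about, which are no part of the job. Leave any turquoise look-alike of the cassette alone.

How it is judged:
By the outcome, as a careful person would: the job done as asked, in the order asked, and still so for the second after the job is handed in, with the robot touching nothing.
It also fails if it takes over 72 s, if anything falls off the work surface, if the arm or the gripper's body presses on something with over 40 N, if the wrist force passes 120 N, or if a joint passes its speed limit or range.

## Working session

There is one attempt and no reset: what is moved stays moved. The work goes in short steps, Python scripts to look and compute and a tool call to move; the robot and the scene stay as the last step left them, time stands still between calls to the robot, and variables do not carry over. Pictures are saved under pics/ and viewed, at most 10 in all, crops included, and the job is handed in when it is done.

Besides the shell and the picture viewer there is one more tool, called after ">>>" as a command line: name --pt "numbers of a row" for each row, then --argument value for the rest. servo_tool: Moves the arm, as the interface text tells. Its arguments: {"type":"object","properties":{"moves":{"type":"array"},"squeeze":{"type":"number"}},"required":["moves"]}

```bash
mkdir -p pics; python3 - <<'E'
from plant import r, read_camera, get_calibration, finder
import cv2,numpy as np
s=r.get_state();print(s['t'],s['eef_pos'],s['tool_rot'],s['force'],s['width'])
for c in ['top','side']:
    im=read_camera(c);cv2.imwrite(f'pics/{c}0.png',im[:,:,::-1])
    for n in ['cassette_front','cassette','hinge','press_plate','keeper_lip','coinbox','latch_case','token_cup','detergent','carton']:
        print(c,n,[(np.round(d['at'],3).tolist(),round(d['confidence'],2)) for d in finder.mark_of(n,c)[:3]])
print(r.get_state()['t'])
E
```

```text
0.0 [0.20589268 0.61541897 0.19765915] [-0.50470776 -3.10050672  0.00418598] [0.1151304  0.15170646 0.88955017] 1.0031355052121127
top cassette_front [([0.618, -0.086, 0.149], 0.9), ([0.31, -0.015, 0.053], 0.73)]
top cassette [([0.337, 0.061, 0.002], 0.89), ([0.693, -0.093, 0.1], 0.57)]
top hinge [([0.654, -0.003, 0.1], 0.87)]
top press_plate [([0.544, 0.016, 0.158], 0.68)]
top keeper_lip [([0.613, -0.18, 0.104], 0.4)]
top coinbox []
top latch_case [([0.5, 0.026, 0.106], 0.72)]
top token_cup [([0.567, -0.352, -0.002], 0.62)]
top detergent [([0.65, -0.326, 0.002], 0.88), ([0.67, 0.138, -0.001], 0.29)]
top carton [([0.669, 0.135, 0.0], 0.79), ([0.615, -0.18, 0.108], 0.38)]
side cassette_front [([0.317, -0.013, 0.054], 0.93), ([0.617, -0.086, 0.152], 0.61)]
side cassette [([0.336, 0.056, 0.003], 0.96)]
side hinge [([0.664, 0.0, 0.102], 0.66)]
side press_plate [([0.545, 0.01, 0.157], 0.95)]
side keeper_lip [([0.607, -0.184, 0.104], 0.68)]
side coinbox [([0.654, -0.1, 0.0], 0.77)]
side latch_case [([0.498, 0.03, 0.105], 0.75), ([0.548, 0.01, 0.153], 0.71)]
side token_cup [([0.561, -0.35, -0.004], 0.82)]
side detergent [([0.652, -0.33, 0.003], 0.89)]
side carton []
1.1
```

View pics/top0.png

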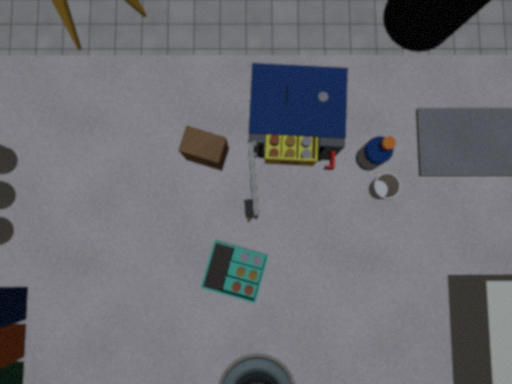

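View pics/side0.png

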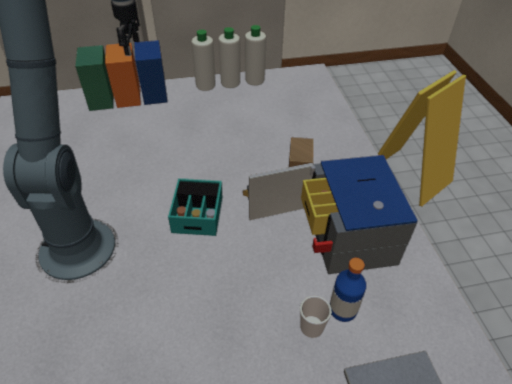

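```bash
cat > h.py <<'E'
from plant import r, read_camera, get_calibration, finder
import cv2,numpy as np
from scipy.spatial.transform import Rotation as R
def back(px,z,cam):
    c=get_calibration(cam);K=np.array(c['intrinsics']);M=cv2.Rodrigues(np.array(c['rvec'],float))[0];t=np.array(c['tvec'],float).ravel()
    p=np.c_[np.asarray(px,float),np.ones(len(px))]@np.linalg.inv(K).T@M
    o=-M.T@t
    return o+p*((z-o[2])/p[:,2])[:,None]
def rnd(a): return np.round(a,4).tolist()
E
python3 - <<'E'
from h import *
im=cv2.imread('pics/top0.png');hsv=cv2.cvtColor(im,cv2.COLOR_BGR2HSV)
def rect(lo,hi,z,box):
    m=cv2.inRange(hsv,lo,hi);k=np.zeros_like(m);x0,x1,y0,y1=box;k[y0:y1,x0:x1]=m[y0:y1,x0:x1]
    c=max(cv2.findContours(k,0,2)[0],key=cv2.contourArea)
    P=back(c.reshape(-1,2),z,'top')[:,:2]
    rr=cv2.minAreaRect((P*1000).astype(np.float32));print(rr,rnd(cv2.boxPoints(rr)))
rect((105,120,40),(125,255,255),.19,(235,360,50,142))
rect((22,100,60),(35,255,255),.167,(255,330,125,175))
def top(f,n,c): 
    return [(rnd(d['at']),round(d['confidence'],2)) for d in f(n,c)[:2]]
for i in range(2):
    for c in ['top','side']:
        read_camera(c)
        for n in ['cassette_front','hinge','press_plate','latch_case','coinbox','keeper_lip']: print(c,n,top(finder.mark_of,n,c))
s=cv2.imread('pics/top0.png')[40:310,170:410];cv2.imwrite('pics/crop.png',cv2.resize(s,None,fx=2.2,fy=2.2,interpolation=2))
E
```

```text
((761.0106811523438, -105.07908630371094), (233.9166717529297, 176.66387939453125), 86.80858612060547) [[666.3043823242188, -216.9384002685547], [842.6942749023438, -226.7736053466797], [855.7169189453125, 6.780300140380859], [679.3270263671875, 16.61549949645996]]
((643.4419555664062, -88.03520965576172), (135.28379821777344, 70.09986877441406), 87.89570617675781) [[605.9320068359375, -154.34449768066406], [675.984619140625, -156.9185028076172], [680.9520263671875, -21.725900650024414], [610.8994140625, -19.151899337768555]]
top cassette_front [([0.6169, -0.0876, 0.1486], 0.97), ([0.3122, -0.0121, 0.0543], 0.7)]
top hinge []
top press_plate [([0.5441, 0.0146, 0.1506], 0.56)]
top latch_case [([0.498, 0.0289, 0.1037], 0.87)]
top coinbox []
top keeper_lip [([0.5006, 0.0275, 0.1069], 0.47)]
side cassette_front [([0.3146, -0.0119, 0.0531], 0.92), ([0.6175, -0.0866, 0.1488], 0.91)]
side hinge [([0.6644, -0.0027, 0.1024], 0.85)]
side press_plate [([0.5441, 0.0101, 0.1549], 0.96)]
side latch_case [([0.5002, 0.0311, 0.1069], 0.55)]
side coinbox []
side keeper_lip [([0.6081, -0.185, 0.1017], 0.46)]
top cassette_front [([0.6224, -0.0846, 0.1503], 0.92), ([0.3084, -0.0141, 0.0549], 0.78)]
top hinge [([0.6523, -0.0023, 0.1023], 0.7)]
top press_plate [([0.544, 0.0155, 0.1581], 0.67)]
top latch_case [([0.4983, 0.0269, 0.1088], 0.86)]
top coinbox []
top keeper_lip [([0.6131, -0.1801, 0.1037], 0.44)]
side cassette_front [([0.6183, -0.0866, 0.1461], 0.79), ([0.3151, -0.0115, 0.0513], 0.63)]
side hinge [([0.6618, -0.0012, 0.1007], 0.66)]
side press_plate [([0.5451, 0.0092, 0.1559], 0.89)]
side latch_case [([0.5024, 0.027, 0.1058], 0.95)]
side coinbox [([0.6564, -0.0958, 0.0012], 0.57)]
side keeper_lip [([0.6076, -0.1832, 0.1021], 0.63)]
```

View pics/crop.png

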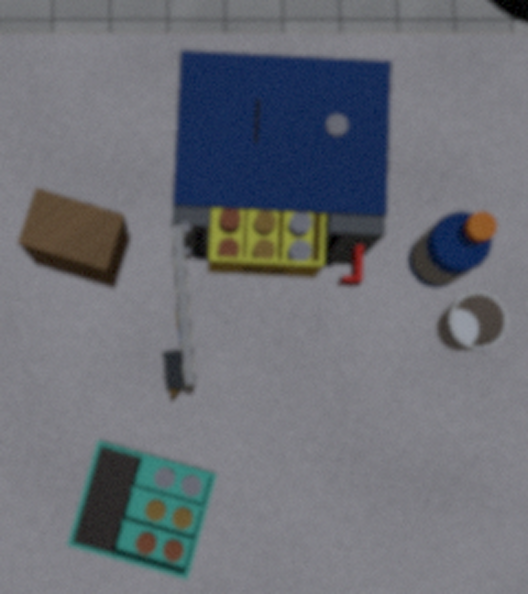

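The yellow cassette sits in the box at top-image (290,148); the turquoise tray at (235,270) lies on the counter. Only the yellow one fits, and the crop confirms it. The box is at about (0.654, -0.100) with a yaw of -3.2°, the door is at about 1.44 rad, and the cassette is about 37 mm out.

>>> servo_tool --pt "0.5 -1 1.5 0 0 0.3 0" --pt "1.6 -3 2.5 0 0 0.6 0" --pt "2.7 -5.1 2.8 0 0 0.9 0" --pt "3.8 -7.2 2.8 0 0 1.2 0" --pt "4.9 -9.3 2.8 0 0 1.5 0" --pt "6 -11.4 2.8 0 0 1.8 0" --pt "7.1 -13.5 2.8 0 0 2.1 0" --pt "8.2 -15.6 2.8 0 0 2.4 0" --pt "9.3 -17.7 2.8 0 0 2.7 0" --pt "10.4 -19.8 2.8 0 0 3.06 0" --squeeze 40

```text
t: 3.75
eef_pos: [0.4669, 0.1197, 0.2695]
tool_rot: [0.086, 3.139, 0.002]
force: [0.5, 0.4, -0.6]
width: 0.007
grip_force: 0.0
```

>>> servo_tool --pt "1 -2 0 0 0 0 0" --pt "2.1 -4.1 0 0 0 0 0" --pt "3.2 -6.2 0 0 0 0 0" --pt "4.1 -8.18 0 0 0 0 0" --pt "4.1 -8.18 -1.5 0 0 0 0" --pt "4.1 -8.18 -3 0 0 0 0" --pt "4.1 -8.18 -4.5 0 0 0 0" --pt "4.1 -8.18 -5.1 0 0 0 0" --pt "4.1 -8.18 -5.1 0 0 0 0"

```text
t: 4.88
eef_pos: [0.5681, -0.0829, 0.141]
tool_rot: [-0.087, -3.139, 0.0]
force: [0.1, -0.4, 0.6]
width: -0.003
grip_force: 0.0
```

>>> servo_tool --pt "0.5 -0.03 0 0 0 0 0" --pt "1.0 -0.06 0 0 0 0 0" --pt "1.3 -0.07 0 0 0 0 0" --pt "1.45 -0.08 0 0 0 0 0" --pt "1.6 -0.09 0 0 0 0 0" --pt "1.75 -0.1 0 0 0 0 0" --pt "1.9 -0.11 0 0 0 0 0" --pt "2.05 -0.11 0 0 0 0 0"

```text
t: 5.88
eef_pos: [0.62, -0.0858, 0.1415]
tool_rot: [-0.088, -3.14, -0.0]
force: [0.7, -0.2, -0.8]
width: 0.002
grip_force: 0.0
```

>>> servo_tool --pt "0.1 0 0 0 0 0 0" --pt "0.2 -0.01 0 0 0 0 0" --pt "0.3 -0.02 0 0 0 0 0" --pt "0.4 -0.02 0 0 0 0 0" --pt "0.5 -0.03 0 0 0 0 0"

```text
t: 6.5
eef_pos: [0.6326, -0.0865, 0.1416]
tool_rot: [-0.087, -3.14, -0.0]
force: [-0.2, 0.6, -0.4]
width: 0.004
grip_force: 0.0
```

```bash
python3 - <<'E'
from h import *
print(r.get_state()['force'],r.get_state()['eef_pos'])
a=read_camera('side')[130:280,220:420];b=read_camera('top')[100:210,220:360]
a=cv2.resize(a,(400,300));b=cv2.resize(b,(382,300))
cv2.imwrite('pics/p1.png',np.hstack([a,b])[:,:,::-1])
for c in ['side','top']:print([(rnd(d['at']),round(d['confidence'],2)) for d in finder.mark_of('cassette_front',c)])
E
```

```text
[-0.16987146  0.57161675 -0.43316506] [ 0.63257211 -0.08651599  0.14155661]
[([0.3172, -0.0095, 0.054], 0.89), ([0.6153, -0.089, 0.1501], 0.58)]
[]
```

View pics/p1.png

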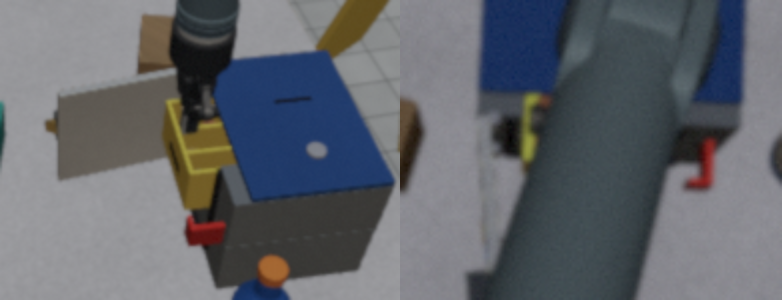

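```bash
python3 - <<'E'
from h import *
c=get_calibration('side');K=np.array(c['intrinsics'])
P=np.array([[.6326,-.0865,.1416],[.618,-.0865,.150],[.618,-.0865,.167],[.615,-.151,.167],[.622,-.022,.167],[.615,-.151,.095]])
px=cv2.projectPoints(P,np.array(c['rvec'],float),np.array(c['tvec'],float),K,None)[0][:,0];print(px)
a=read_camera('side')[150:250,270:370];a=cv2.resize(a,(600,600),interpolation=2)
for p,col in zip(px,[(255,0,0),(0,255,0),(0,0,255),(255,0,255),(0,255,255),(255,255,255)]):
    cv2.circle(a,tuple(int(v) for v in (p-[270,150])*6),4,col,-1)
cv2.imwrite('pics/p2.png',a[:,:,::-1])
w=read_camera('wrist');cv2.imwrite('pics/w.png',w[:,:,::-1])
E
```

```text
[[312.38108312 202.87503558]
 [307.33903898 201.54035538]
 [307.96991758 197.10391159]
 [314.29758313 216.0498062 ]
 [302.46402966 179.48892028]
 [311.33491355 234.06904046]]
```

View pics/p2.png

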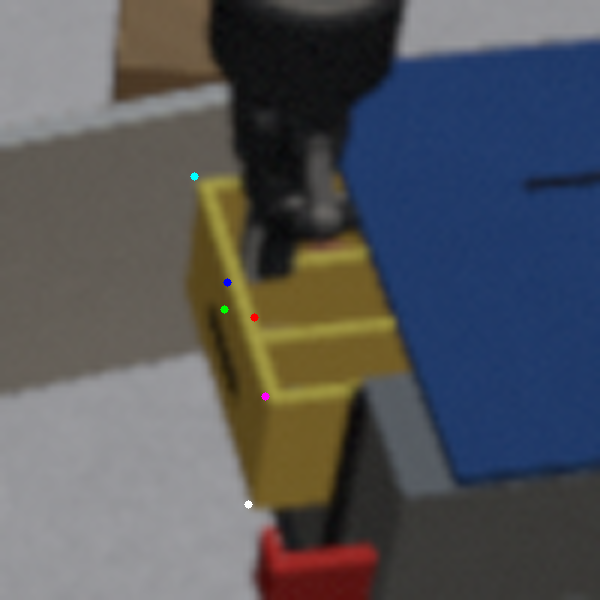

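View pics/w.png

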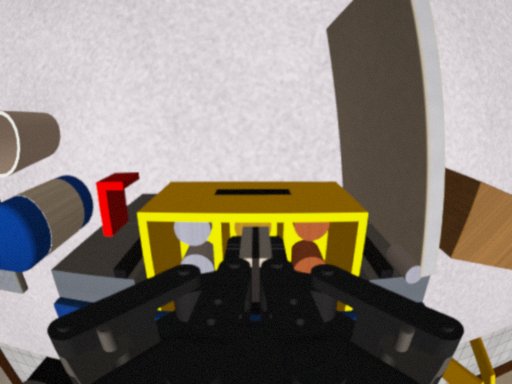

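The side view (p2) shows the fingertip at crop (265,275), above or inside the tray rather than in front of the yellow face, whose top edge runs (200,185)–(270,395). The reported TCP (red dot, 255,317) lies about 7 real pixels lower. The wrist view shows the face's top edge at (140..367, 213). The fingers may have passed over the edge, so I'll check the height.

```bash
python3 - <<'E'
from h import *
c=get_calibration('wrist');K=np.array(c['intrinsics']);rv=np.array(c['rvec'],float);M=cv2.Rodrigues(rv)[0];t=np.array(c['tvec'],float).ravel()
o=-M.T@t;print('cam',rnd(o),'axis',rnd(M[2]),K.tolist(), rnd(r.get_state()['eef_pos']))
def ray(p):
    d=(np.array(p,float)-K[:2,2])/[K[0,0],K[1,1]];th=np.linalg.norm(d)
    return M.T@np.r_[np.sin(th)*d/th,np.cos(th)]
for z in (.167,.147,.127):
    A=[o+v*((z-o[2])/v[2]) for v in map(ray,[(139,213),(368,213)])];print(z,rnd(A),np.linalg.norm(A[0]-A[1]))
for p in [(240,300),(270,300),(255,230)]: print(rnd(ray(p)))
tc=M@r.get_state()['eef_pos']+t;th=np.arctan2(np.hypot(*tc[:2]),tc[2]);print('tcp px',K[:2,2]+K[0,0]*th*tc[:2]/np.hypot(*tc[:2]))
E
```

```text
cam [0.564, -0.0845, 0.316] axis [0.2707, -0.0165, -0.9625] [[297.3186396354542, 0.0, 255.1804907502124], [0.0, 297.3186396354542, 190.44683908340977], [0.0, 0.0, 1.0]] [0.6323, -0.0866, 0.1415]
0.167 [[0.6154, -0.1531, 0.167], [0.6226, -0.0246, 0.167]] 0.12866222548034228
0.147 [[0.6223, -0.1623, 0.147], [0.6305, -0.0166, 0.147]] 0.14593266789428916
0.127 [[0.6292, -0.1715, 0.127], [0.6384, -0.0086, 0.127]] 0.16320311030823598
[0.5954, -0.0847, -0.799]
[0.601, 0.0137, -0.7991]
[0.3958, -0.0241, -0.918]
tcp px [258.35616056 219.71153637]
```

>>> servo_tool --pt "0 0 0.6 0 0 0 0" --pt "0 0 1.2 0 0 0 0" --pt "-1.3 0.08 1.2 0 0 0 0" --pt "-2.4 0.14 1.2 0 0 0 0" --pt "-2.4 0.14 0.3 0 0 0 0" --pt "-2.4 0.14 -0.7 0 0 0 0" --pt "-2.4 0.14 -0.7 0 0 0 0"

```text
t: 7.68
eef_pos: [0.5712, -0.0828, 0.1235]
tool_rot: [-0.087, -3.138, -0.0]
force: [0.8, 0.1, 1.2]
width: 0.0
grip_force: 0.0
```

```bash
python3 - <<'E'
from h import *
s=r.get_state();tcp=np.array(s['eef_pos']);print(s['t'],rnd(tcp),rnd(s['force']),s['width'])
c=get_calibration('side');K=np.array(c['intrinsics'])
px=cv2.projectPoints(np.array([tcp,tcp+[0,0,.026]]),np.array(c['rvec'],float),np.array(c['tvec'],float),K,None)[0][:,0];print(px)
a=cv2.resize(read_camera('side')[150:250,250:350],(400,400),interpolation=2)
for p in px: cv2.circle(a,tuple(int(v) for v in (p-[250,150])*4),2,(255,0,0),-1)
c=get_calibration('wrist');K=np.array(c['intrinsics']);M=cv2.Rodrigues(np.array(c['rvec'],float))[0];t=np.array(c['tvec'],float).ravel()
w=np.ascontiguousarray(read_camera('wrist')[150:290,185:325])
w=cv2.resize(w,(400,400),interpolation=2)
for q in (tcp,tcp+[0,0,.026]):
    tc=M@q+t;th=np.arctan2(np.hypot(*tc[:2]),tc[2]);p=K[:2,2]+K[0,0]*th*tc[:2]/np.hypot(*tc[:2])
    cv2.circle(w,tuple(int(v) for v in (p-[185,150])*400/140),2,(255,0,0),-1)
cv2.imwrite('pics/p3.png',np.hstack([a,w])[:,:,::-1])
E
```

```text
7.675 [0.5712, -0.0828, 0.1235] [0.7598, 0.0582, 1.2482] 0.0002589002967352527
[[288.91427404 209.87657446]
 [289.5776652  203.26862381]]
```

View pics/p3.png

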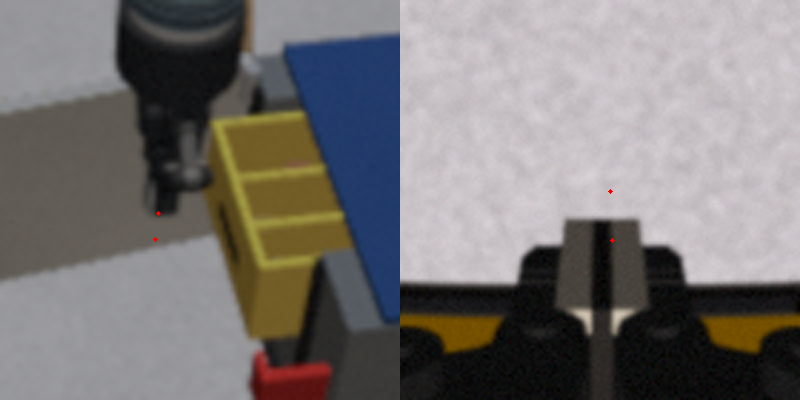

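The red dots (reported TCP and TCP+26 mm) show that the real fingertips end about 26 mm above the reported TCP. They are now at z≈0.149, in front of the yellow face, so I'll push.

>>> servo_tool --pt "0.6 -0.03 0 0 0 0 0" --pt "1.1 -0.06 0 0 0 0 0" --pt "1.3 -0.07 0 0 0 0 0" --pt "1.4 -0.08 0 0 0 0 0" --pt "1.5 -0.09 0 0 0 0 0" --pt "1.6 -0.09 0 0 0 0 0" --pt "1.7 -0.1 0 0 0 0 0" --pt "1.8 -0.11 0 0 0 0 0"

```text
t: 8.78
eef_pos: [0.6172, -0.0857, 0.1237]
tool_rot: [-0.087, -3.14, -0.0]
force: [-1.9, 0.3, -0.5]
width: 0.002
grip_force: 0.9
```

Contact, with 2 N of sliding force. Next I'll continue in smaller steps.

>>> servo_tool --pt "0.1 0 0 0 0 0 0" --pt "0.2 -0.01 0 0 0 0 0" --pt "0.3 -0.02 0 0 0 0 0" --pt "0.4 -0.02 0 0 0 0 0" --pt "0.5 -0.03 0 0 0 0 0" --pt "0.6 -0.03 0 0 0 0 0" --pt "0.7 -0.04 0 0 0 0 0"

```text
t: 9.65
eef_pos: [0.6351, -0.0868, 0.1241]
tool_rot: [-0.087, -3.14, -0.0]
force: [-1.8, 0.1, -1.9]
width: 0.0
grip_force: 0.9
```

>>> servo_tool --pt "0.05 0 0 0 0 0 0" --pt "0.1 0 0 0 0 0 0" --pt "0.15 -0.01 0 0 0 0 0" --pt "0.2 -0.01 0 0 0 0 0"

```text
t: 10.15
eef_pos: [0.64, -0.0871, 0.1241]
tool_rot: [-0.088, -3.14, 0.0]
force: [-2.4, 0.5, 0.0]
width: 0.002
grip_force: 1.0
```

>>> servo_tool --pt "0.04 0 0 0 0 0 0" --pt "0.08 0 0 0 0 0 0" --pt "0.12 -0.01 0 0 0 0 0"

```text
t: 10.52
eef_pos: [0.6421, -0.0874, 0.1241]
tool_rot: [-0.088, -3.138, -0.0]
force: [-4.1, -0.3, 1.7]
width: 0.0
grip_force: 2.5
```

>>> servo_tool --pt "0.03 0 0 0 0 0 0" --pt "0.06 0 0 0 0 0 0"

```text
t: 10.78
eef_pos: [0.642, -0.0874, 0.124]
tool_rot: [-0.088, -3.135, -0.001]
force: [-8.6, 0.4, 4.0]
width: -0.001
grip_force: 4.1
```

```bash
python3 - <<'E'
from h import *
s=r.get_state();print(rnd(s['joint_positions']),rnd(s['eef_pos']))
E
```

```text
[-0.3911, 0.5155, 0.6118, 1.6861, -0.3323, 1.0515, 1.8429] [0.642, -0.0874, 0.124]
```

>>> servo_tool --pt "-0.6 0.03 0 0 0 0 0" --pt "-1.2 0.06 0 0 0 0 0" --pt "-1.2 0.06 1.5 0 0 0 0" --pt "-1.2 0.06 3 0 0 0 0" --pt "-1.6 1 3.2 0 0 -2 0" --pt "-2.4 2.3 3.2 0 0 -4 0" --pt "-3.2 3.6 3.2 0 0 -6 0" --pt "-4 4.8 3.2 0 0 -8 0" --pt "-4 5.37 3.2 0 0 -10 0" --pt "-4 5.37 3.2 0 0 -12 0"

```text
t: 12.02
eef_pos: [0.5462, 0.0499, 0.205]
tool_rot: [1.647, 2.672, 0.007]
force: [-0.1, -0.3, -0.3]
width: 0.0
grip_force: 0.0
```

>>> servo_tool --pt "-0.1 0 0 0 0 -2 0" --pt "-0.1 0 0 0 0 -4 0" --pt "-0.1 0 0 0 0 -4.5 0" --pt "-0.1 0 0 0 0 -4.5 0"

```text
t: 12.52
eef_pos: [0.5435, 0.0473, 0.2049]
tool_rot: [2.134, 2.302, 0.005]
force: [0.2, 0.5, 0.3]
width: 0.002
grip_force: 0.0
```

```bash
python3 - <<'E'
from h import *
s=r.get_state();print(s['t'],rnd(s['joint_positions']),rnd(s['eef_pos']),rnd(s['tool_rot']))
read_camera('side');read_camera('wrist')
for c,ns in (('side',['cassette_front','press_plate','latch_case']),('wrist',['cassette_front','press_plate','latch_case','hinge','carton'])):
    for n in ns: print(c,n,[(rnd(d['at']),round(d['confidence'],2)) for d in finder.mark_of(n,c)[:2]])
E
```

```text
12.525 [-0.9333, 0.2361, 0.8862, 1.8797, -0.2037, 1.1154, 0.1047] [0.5435, 0.0473, 0.2049] [2.1342, 2.3023, 0.0048]
side cassette_front [([0.3159, -0.0096, 0.0533], 0.83), ([0.6512, -0.0894, 0.1484], 0.69)]
side press_plate [([0.5478, 0.0074, 0.1541], 0.67)]
side latch_case [([0.6485, -0.0875, 0.1487], 0.74), ([0.5011, 0.0288, 0.1077], 0.73)]
wrist cassette_front [([0.6521, -0.0901, 0.148], 0.94), ([0.3142, -0.0113, 0.0567], 0.59)]
wrist press_plate [([0.5493, 0.0088, 0.1542], 0.79)]
wrist latch_case []
wrist hinge [([0.6585, 0.0039, 0.1047], 0.63)]
wrist carton [([0.6698, 0.1366, 0.001], 0.73)]
```

>>> servo_tool --pt "0 0 -1 0 0 0 0" --pt "0 0 -2.2 0 0 0 0" --pt "0 0 -3.24 0 0 0 0" --pt "0 0 -3.24 0 0 0 0"

```text
t: 13.52
eef_pos: [0.5398, 0.0467, 0.1211]
tool_rot: [-2.135, -2.302, 0.007]
force: [-0.6, 0.6, 0.6]
width: 0.001
grip_force: 0.0
```

```bash
python3 - <<'E'
from h import *
s=r.get_state();p=np.array(s['eef_pos']);v=s['tool_rot'];print(s['t'],rnd(p),2*np.degrees(np.arctan2(v[1],v[0]))-180)
H=np.array([.6595,0.]);L=np.array([-.031,-.112])
for k in range(0,18):
    f=np.radians(-85.5+5*k);Q=H+[np.cos(f)*L[0]-np.sin(f)*L[1],np.sin(f)*L[0]+np.cos(f)*L[1]]
    print(k,-85.5+5*k,np.round((Q-p[:2])/.025,2),rnd(Q))
E
```

```text
13.525 [0.5398, 0.0467, 0.1211] -445.6954464678406
0 -85.5 [ 0.22 -0.98] [0.5454, 0.0221]
1 -80.5 [ 0.17 -1.38] [0.5439, 0.0121]
2 -75.5 [ 0.14 -1.79] [0.5433, 0.002]
3 -70.5 [ 0.15 -2.19] [0.5436, -0.0082]
4 -65.5 [ 0.2 -2.6] [0.5447, -0.0182]
5 -60.5 [ 0.28 -2.99] [0.5468, -0.0282]
6 -55.5 [ 0.39 -3.38] [0.5496, -0.0379]
7 -50.5 [ 0.54 -3.76] [0.5534, -0.0473]
8 -45.5 [ 0.72 -4.12] [0.5579, -0.0564]
9 -40.5 [ 0.94 -4.47] [0.5632, -0.065]
10 -35.5 [ 1.18 -4.79] [0.5692, -0.0732]
11 -30.5 [ 1.45 -5.1 ] [0.5759, -0.0808]
12 -25.5 [ 1.74 -5.38] [0.5833, -0.0877]
13 -20.5 [ 2.06 -5.63] [0.5912, -0.0941]
14 -15.5 [ 2.4  -5.85] [0.5997, -0.0996]
15 -10.5 [ 2.75 -6.05] [0.6086, -0.1045]
16 -5.5 [ 3.12 -6.21] [0.6179, -0.1085]
17 -0.5 [ 3.51 -6.34] [0.6275, -0.1117]
```

>>> servo_tool --pt "0.2 -0.5 0.1 0 0 0 0" --pt "0.22 -0.9 0.1 0 0 0 0" --pt "0.17 -1.38 0.1 0 0 1 0" --pt "0.14 -1.79 0.1 0 0 2 0" --pt "0.15 -2.19 0.1 0 0 3 0" --pt "0.2 -2.6 0.1 0 0 4 0" --pt "0.28 -2.99 0.1 0 0 5 0" --pt "0.39 -3.38 0.1 0 0 6 0" --pt "0.54 -3.76 0.1 0 0 7 0"

```text
t: 14.65
eef_pos: [0.5562, -0.0476, 0.1269]
tool_rot: [1.342, 2.84, 0.003]
force: [-0.7, 1.2, 0.4]
width: -0.001
grip_force: 0.6
```

```bash
python3 - <<'E'
from h import *
s=r.get_state();p=np.array(s['eef_pos']);v=s['tool_rot'];print(s['t'],rnd(p),rnd(s['force']),2*np.degrees(np.arctan2(v[1],v[0]))-180)
a=read_camera('side')[140:280,220:400];cv2.imwrite('pics/p4.png',cv2.resize(a,None,fx=3,fy=3,interpolation=2)[:,:,::-1])
for c in ['side']:
    for n in ['press_plate','latch_case']: print(n,[(rnd(d['at']),round(d['confidence'],2)) for d in finder.mark_of(n,c)[:2]])
H=np.array([.6595,0.]);L=np.array([-.031,-.112])
for k in range(7,18):
    f=np.radians(-85.5+5*k);Q=H+[np.cos(f)*L[0]-np.sin(f)*L[1],np.sin(f)*L[0]+np.cos(f)*L[1]]
    print(k,-85.5+5*k,np.round((Q-p[:2])/.025,2))
E
```

```text
14.65 [0.5562, -0.0476, 0.1269] [-0.6911, 1.1639, 0.4248] -50.576081687200286
press_plate [([0.5594, -0.0569, 0.153], 0.63)]
latch_case [([0.5136, -0.0682, 0.1077], 0.91)]
7 -50.5 [-0.11  0.01]
8 -45.5 [ 0.07 -0.35]
9 -40.5 [ 0.28 -0.7 ]
10 -35.5 [ 0.52 -1.02]
11 -30.5 [ 0.79 -1.32]
12 -25.5 [ 1.09 -1.6 ]
13 -20.5 [ 1.4  -1.86]
14 -15.5 [ 1.74 -2.08]
15 -10.5 [ 2.1  -2.27]
16 -5.5 [ 2.47 -2.43]
17 -0.5 [ 2.85 -2.56]
```

View pics/p4.png

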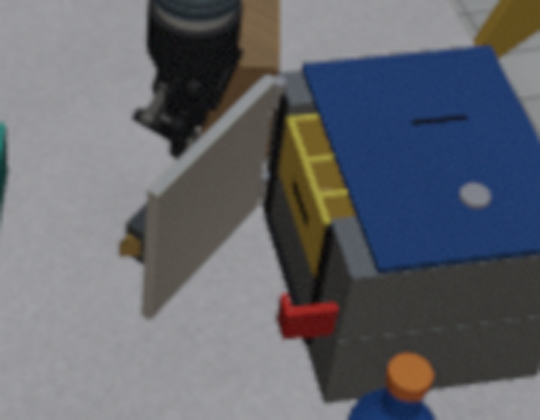

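The side picture shows the door half closed at about 47°, with the fingers on its outer face near (185,140) and the cassette seated at (310,190).

>>> servo_tool --pt "0.07 -0.35 0 0 0 1 0" --pt "0.28 -0.7 0 0 0 2 0" --pt "0.52 -1.02 0 0 0 3 0" --pt "0.79 -1.32 0 0 0 4 0" --pt "1.09 -1.6 0 0 0 5 0" --pt "1.4 -1.86 0 0 0 6 0" --pt "1.6 -1.98 0 0 0 6.6 0" --pt "1.74 -2.08 0 0 0 7 0"

```text
t: 15.8
eef_pos: [0.5987, -0.0993, 0.1258]
tool_rot: [-0.429, -3.112, 0.0]
force: [-0.9, -0.4, 0.2]
width: 0.001
grip_force: 0.5
```

```bash
python3 - <<'E'
from h import *
s=r.get_state();p=np.array(s['eef_pos']);v=s['tool_rot'];yaw=2*np.degrees(np.arctan2(v[1],v[0]))-180;print(s['t'],rnd(p),rnd(s['force']),yaw)
H=np.array([.6595,0.])
def loc(f,L): f=np.radians(f);return H+[np.cos(f)*L[0]-np.sin(f)*L[1],np.sin(f)*L[0]+np.cos(f)*L[1]]
f=np.radians(yaw);d=p[:2]-H;print('local',np.cos(f)*d[0]+np.sin(f)*d[1],-np.sin(f)*d[0]+np.cos(f)*d[1])
for a in [-15.5,-13,-10.5,-8,-6,-4.5,-3.2,-2]: print(a,round((a-yaw)/5,2),np.round((loc(a,(-.031,-.112))-p[:2])/.025,2))
E
```

```text
15.8 [0.5987, -0.0993, 0.1258] [-0.8683, -0.3556, 0.1641] -375.69727818135016
local -0.031662533567595984 -0.11209683952973076
-15.5 72.04 [ 0.04 -0.01]
-13 72.54 [ 0.22 -0.11]
-10.5 73.04 [ 0.4  -0.21]
-8 73.54 [ 0.58 -0.29]
-6 73.94 [ 0.73 -0.35]
-4.5 74.24 [ 0.84 -0.39]
-3.2 74.5 [ 0.94 -0.43]
-2 74.74 [ 1.04 -0.46]
```

>>> servo_tool --pt "0.13 -0.06 0 0 0 0.25 0" --pt "0.22 -0.11 0 0 0 0.5 0" --pt "0.31 -0.16 0 0 0 0.75 0" --pt "0.4 -0.21 0 0 0 1.0 0" --pt "0.49 -0.25 0 0 0 1.25 0" --pt "0.55 -0.28 0 0 0 1.4 0"

```text
t: 16.55
eef_pos: [0.6129, -0.106, 0.1256]
tool_rot: [0.236, 3.133, 0.0]
force: [-0.3, 0.6, 0.5]
width: 0.001
grip_force: 0.4
```

>>> servo_tool --pt "0.04 -0.02 0 0 0 0.12 0" --pt "0.08 -0.04 0 0 0 0.24 0" --pt "0.12 -0.05 0 0 0 0.36 0" --pt "0.16 -0.07 0 0 0 0.48 0"

```text
t: 17.05
eef_pos: [0.6153, -0.1074, 0.1253]
tool_rot: [-0.171, -3.134, -0.001]
force: [-5.6, 1.7, 2.2]
width: -0.002
grip_force: 2.6
```

>>> servo_tool --pt "0.03 -0.01 0 0 0 0.09 0" --pt "0.06 -0.02 0 0 0 0.18 0" --pt "0.09 -0.03 0 0 0 0.26 0"

```text
t: 17.42
eef_pos: [0.6155, -0.1081, 0.1249]
tool_rot: [-0.136, -3.131, -0.002]
force: [-7.9, 1.7, 3.9]
width: 0.006
grip_force: 4.2
```

>>> servo_tool --pt "0.03 -0.01 0 0 0 0.09 0" --pt "0.06 -0.01 0 0 0 0.18 0" --pt "0.09 -0.02 0 0 0 0.26 0"

```text
t: 17.8
eef_pos: [0.6163, -0.1087, 0.1247]
tool_rot: [-0.101, -3.129, -0.003]
force: [-10.8, 1.6, 4.4]
width: -0.001
grip_force: 5.5
```

>>> servo_tool --pt "0.03 0 0 0 0 0 0" --pt "0.06 0 0 0 0 0 0" --pt "0.09 -0.01 0 0 0 0 0"

```text
t: 18.18
eef_pos: [0.617, -0.1091, 0.1244]
tool_rot: [-0.102, -3.126, -0.004]
force: [-12.6, 2.8, 7.2]
width: 0.002
grip_force: 6.5
```

>>> servo_tool --pt "0.03 0 0.02 0 0 0 0" --pt "0.06 0 0.04 0 0 0 0" --pt "0.09 -0.01 0.06 0 0 0 0"

```text
t: 18.55
eef_pos: [0.6172, -0.1092, 0.1245]
tool_rot: [-0.102, -3.122, -0.004]
force: [-14.8, 3.2, 5.5]
width: 0.002
grip_force: 7.3
```

>>> servo_tool --pt "0.03 0 0.02 0 0 0 0" --pt "0.06 0 0.04 0 0 0 0"

```text
t: 18.8
eef_pos: [0.6174, -0.1092, 0.1246]
tool_rot: [-0.103, -3.119, -0.004]
force: [-14.5, 3.3, 1.7]
width: -0.002
grip_force: 7.4
```

>>> servo_tool --pt "0.03 0 0 0 0 0 0" --pt "0.06 0 0 0 0 0 0"

```text
t: 19.05
eef_pos: [0.6211, -0.11, 0.1248]
tool_rot: [-0.102, -3.124, -0.001]
force: [-12.6, 1.1, 1.4]
width: -0.004
grip_force: 5.7
```

```bash
python3 - <<'E'
from h import *
s=r.get_state();print(s['t'],rnd(s['eef_pos']),rnd(s['force']),rnd(s['wrist_torque']),rnd(s['joint_efforts']))
W=cv2.resize(read_camera('wrist'),None,fx=.78,fy=.78)
a=cv2.resize(read_camera('side')[160:270,280:390],(400,400),interpolation=2)
cv2.imwrite('pics/p5.png',np.hstack([a,cv2.copyMakeBorder(W,0,400-W.shape[0],0,0,0)])[:,:,::-1])
for c in ['side','wrist']:
    for n in ['press_plate','latch_case','cassette_front','keeper_lip']: print(c,n,[(rnd(d['at']),round(d['confidence'],2)) for d in finder.mark_of(n,c)[:2]])
E
```

```text
19.05 [0.6211, -0.11, 0.1248] [-12.6465, 1.1261, 1.3957] [0.0887, 2.2856, 0.0052] [-0.9136, -41.3734, 6.4024, -28.6011, -0.7709, -3.281, -0.0017]
side press_plate [([0.6319, -0.1104, 0.1562], 0.94)]
side latch_case [([0.606, -0.1539, 0.109], 0.94)]
side cassette_front [([0.3185, -0.0116, 0.0519], 0.91), ([0.6496, -0.0889, 0.1481], 0.47)]
side keeper_lip [([0.6078, -0.1836, 0.1065], 0.61)]
wrist press_plate []
wrist latch_case [([0.604, -0.1521, 0.1048], 0.77), ([0.6695, 0.1411, 0.0021], 0.72)]
wrist cassette_front []
wrist keeper_lip [([0.6106, -0.1852, 0.102], 0.67)]
```

View pics/p5.png

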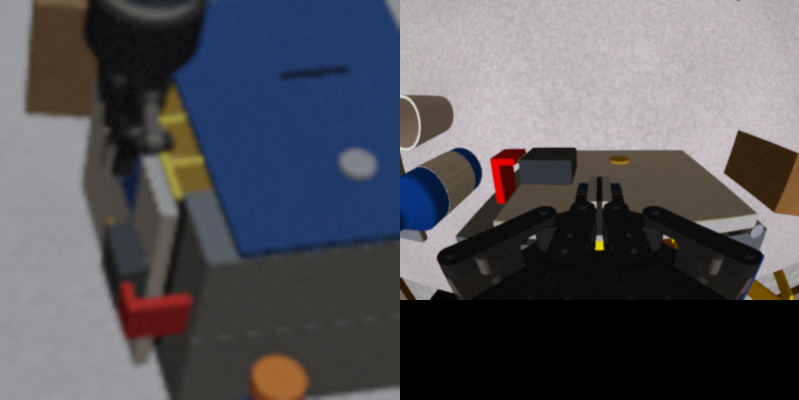

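Both views show the door nearly flush, with the latch case beside the red keeper (side crop (125,250), wrist (548,165)). The force fell as the door advanced 4 mm. I'll press on in small steps.

>>> servo_tool --pt "0.03 0 0 0 0 0 0" --pt "0.06 0 0 0 0 0 0"

```text
t: 19.8
eef_pos: [0.6216, -0.1102, 0.1248]
tool_rot: [-0.103, -3.122, -0.002]
force: [-13.0, 1.5, 1.7]
width: -0.002
grip_force: 6.6
```

>>> servo_tool --pt "0.03 0 0 0 0 0 0" --pt "0.06 0 0 0 0 0 0"

```text
t: 20.05
eef_pos: [0.623, -0.1106, 0.1248]
tool_rot: [-0.103, -3.122, -0.001]
force: [-12.7, 0.2, 0.4]
width: 0.001
grip_force: 6.0
```

>>> servo_tool --pt "0.03 0 0 0 0 0 0" --pt "0.06 0 0 0 0 0 0"

```text
t: 20.3
eef_pos: [0.624, -0.1108, 0.1248]
tool_rot: [-0.103, -3.121, -0.001]
force: [-14.5, 0.2, 2.7]
width: -0.003
grip_force: 7.2
```

>>> servo_tool --pt "0.03 0 0 0 0 0 0" --pt "0.06 0 0 0 0 0 0"

```text
t: 20.55
eef_pos: [0.6246, -0.1109, 0.1248]
tool_rot: [-0.104, -3.119, -0.001]
force: [-15.7, 1.0, 4.1]
width: 0.001
grip_force: 8.0
```

>>> servo_tool --pt "0.03 0 0 0 0 0 0" --pt "0.06 0 0 0 0 0 0"

```text
t: 20.8
eef_pos: [0.625, -0.111, 0.1248]
tool_rot: [-0.104, -3.117, -0.002]
force: [-18.5, -0.0, 6.7]
width: -0.003
grip_force: 9.3
```

>>> servo_tool --pt "-0.1 0 0 0 0 0 0" --pt "-0.2 0 0 0 0 0 0" --pt "-0.2 0 0 0 0 0 0"

```text
t: 21.18
eef_pos: [0.623, -0.1105, 0.1248]
tool_rot: [-0.103, -3.123, -0.001]
force: [-10.9, 0.7, 0.2]
width: 0.0
grip_force: 5.8
```

>>> servo_tool --pt "-0.1 0 0 0 0 0 0" --pt "-0.2 0 0 0 0 0 0" --pt "-0.2 0 0 0 0 0 0"

```text
t: 21.55
eef_pos: [0.6228, -0.1103, 0.1263]
tool_rot: [-0.102, -3.133, 0.001]
force: [-6.8, 0.1, -2.8]
width: 0.001
grip_force: 3.0
```

>>> servo_tool --pt "-0.1 0 0 0 0 0 0" --pt "-0.2 0 0 0 0 0 0" --pt "-0.2 0 0 0 0 0 0"

```text
t: 21.92
eef_pos: [0.6232, -0.1095, 0.1294]
tool_rot: [0.1, 3.136, -0.0]
force: [0.4, -0.1, 0.3]
width: 0.004
grip_force: 0.0
```

The force fell to zero without the door following, so it is latched. I'll retreat and check.

>>> servo_tool --pt "-0.6 0.03 0 0 0 0 0" --pt "-1.6 0.08 0 0 0 0 0" --pt "-2 0.1 1.5 0 0 0 0" --pt "-2.5 0.1 3.5 0 0 0 0" --pt "-4 1 5 0 0 0 0" --pt "-5 2 5 0 0 0 0" --pt "-5 2 5 0 0 0 0"

```text
t: 22.8
eef_pos: [0.4966, -0.057, 0.2547]
tool_rot: [0.095, 3.136, 0.005]
force: [-0.3, 0.3, -0.3]
width: 0.001
grip_force: 0.0
```

```bash
python3 - <<'E'
from h import *
s=r.get_state();print(s['t'],rnd(s['eef_pos']),rnd(s['force']))
a=cv2.resize(read_camera('side')[160:270,280:390],(400,400),interpolation=2)
W=cv2.resize(read_camera('wrist')[60:330,110:380],(400,400),interpolation=2)
cv2.imwrite('pics/p6.png',np.hstack([a,W])[:,:,::-1])
for c in ['side','wrist']:
    for n in ['press_plate','latch_case','bolt','token_cup','detergent','carton']:
        try: print(c,n,[(rnd(d['at']),round(d['confidence'],2)) for d in finder.mark_of(n,c)[:2]])
        except Exception as e: print(n,e)
E
```

```text
22.8 [0.4966, -0.057, 0.2547] [-0.297, 0.2864, -0.3013]
side press_plate [([0.6315, -0.112, 0.1537], 0.65)]
side latch_case [([0.608, -0.1517, 0.1067], 0.75)]
bolt it knows: carton, cassette, cassette_front, coinbox, detergent, hinge, keeper_lip, latch_case, press_plate, token_cup
side token_cup [([0.5635, -0.3511, -0.0018], 0.85)]
side detergent [([0.6511, -0.3243, 0.001], 0.95)]
side carton []
wrist press_plate []
wrist latch_case [([0.608, -0.1552, 0.1047], 0.82)]
bolt it knows: carton, cassette, cassette_front, coinbox, detergent, hinge, keeper_lip, latch_case, press_plate, token_cup
wrist token_cup []
wrist detergent [([0.6561, -0.3257, 0.0031], 0.89)]
wrist carton [([0.6691, 0.1374, 0.0007], 0.56), ([0.6094, -0.1896, 0.1047], 0.43)]
```

View pics/p6.png

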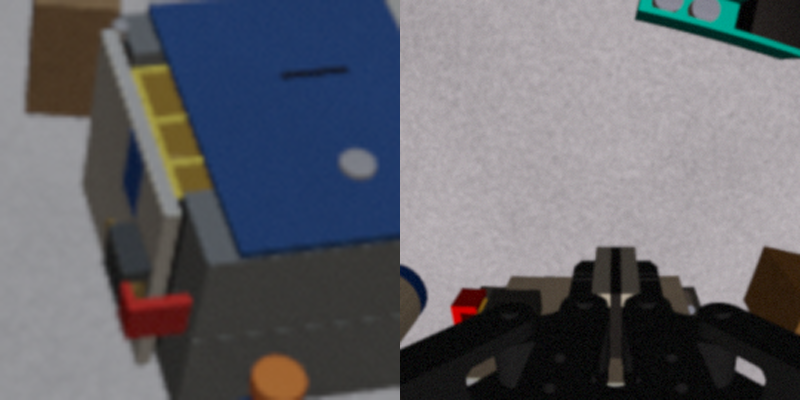

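The picture shows the door flush and unsupported. The brass bolt sits at the red keeper (side crop (130,300)), and the latch case is at (0.608, -0.153) against (0.609, -0.154) expected when shut. The other things are unmoved.

```bash
python3 -c "
from plant import r
print(r.sign_off())"
```

```text
the job is handed in; nothing more can be done
None
```

I pushed the yellow cassette home against its stop and pressed the door until it latched by itself (peak about 19 N); the bottle, cup and carton did not move, and the job is handed in.

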